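# Raise the sample vial into the light path with the cam lever

## Robot

A 6-joint arm with a two-finger parallel gripper is mounted at the origin on the work surface. World frame = base frame: x ahead of the robot, y to its left, z up, the work surface at z = 0. Lengths are in m, angles in rad, forces in N, time in s.
With the tool pointing down it reaches from about 0.25 to 0.775 m from the base axis. Payload 4 kg.
Tool frame: the origin (TCP) lies midway between the tips of the shut fingers; the grasp point (between the pads) lies 19 mm behind it; z points along the fingers, y is the direction in which the jaws open and shut (so a half turn about z gives the same grasp; the last joint's range is limited). The gripper opens to 94 mm and grips with 3 to 60 N. Pads are 16 mm wide; open, the fingers measure 119 mm over their backs; the gripper's body (75 mm by 177 mm) begins 78 mm behind the grasp point.
Start: joints at [1.231, 0.087, 1.371, -0, 1.684, -0.103], TCP at [0.129, 0.535, 0.206] pointing down, gripper open.
Joint ranges: [-3.1, 3.1], [-0.76, 2.03], [0.27, 2.55], [-1.08, 4.22], [0.17, 2.65], [-2.57, 2.57]. Speed limits (rad/s): [2.79, 2.79, 3.14, 3.14, 3.14, 3.14].

## Interface

Orientations are given as [roll, pitch, yaw] about the fixed x, y, z axes, in that order (R = Rz(yaw) Ry(pitch) Rx(roll)).
In Python, from bench import * gives the robot as it stands.
- The arm moves only by the tool move_arm, never from a script. Its argument "increments" is a list of rows, each an object with "turn": the turn, a rotation vector about the tool's x, y, z in rad, a list of three; "delta_pos": the shift along the tool's x, y, z in m, a list of three; "jaw": the closure, from -1 (fully open) to 1 (shut). A call has 1 to 5 rows; each row is the pose to reach, as a shift and turn from the pose measured when the call began, along the tool's axes at that moment; what a row does not reach only later rows make up. A row lasts 1/10 s, in which the tool goes at most 50 mm and 8.59 degrees, less where a joint would pass 70% of its speed; a pose out of reach is approached as far as the arm can. A call with a gripper value outside its range is refused whole. The fingers move at their own pace and stop on an object; the grip force is fixed at half the most. Time passes only in rows, so rows that repeat a pose let the fingers close. It gives the time, the measured TCP pose, the force and the opening at its end, in the units of the state.
- get_obs(): the state, without advancing time (a new reading comes with each control period).
- snapshot(name): name is "scene" or "top"; returns the picture (384x512x3 uint8, red, green, blue); there is no depth.
- camera_params(name): a dict with "mtx" (3x3 intrinsics, pixels), "rvec" (rotation vector, rad) and "tvec" (3), from world to camera coordinates, as OpenCV has them. Camera axes: x right, y down, z forward; pixel columns grow to the right and rows downward; lengths in m; the calibration is good to about 2 mm. A picture is of the moment at which its call begins. camera_params takes no time and is no camera call.
- close_job(): hands the job in, once; it reports no verdict.
Trained networks look in the newest picture that a camera, given by its name, has taken for a name from the list of things; names that differ only in an ending like _2 or _b are one class to them, and where a whole thing is asked for, a point or a joint stands for the part that bears it (a point fixed in the world has none). Each returns a list of dicts, best first, with "p" (0 to 1); they miss things now and then, are a little off and sometimes report something else, mostly with a low value. They report only what shows in the picture. A call takes as long as a camera call.
- regions_of(target, camera): "mask" (384x512 bool, what is visible of it) and "at" ([column, row] in pixels, amid what is visible of it).
The state is a dict: "time": time; "joint_positions": joint angles; "qvel": joint speeds; "joint_torque": joint torques, N m; "tool_pos": TCP position; "ee_rot": TCP orientation; "wrist_force": force on the tool from outside, world axes, zero at the start; "wrist_torque": the same for the moment, N m; "width": finger opening in m.
Only numpy, scipy, OpenCV 4.12 (cv2) and the standard library are available. Lean on these libraries where they do the work, as an engineer would, in place of code of your own. Each camera call takes 0.05 s, during which the arm holds its last target.

## Task

Free the locked cam lever of the sample lift by pressing the blue pedal right down to its stop for a moment and letting it come back up. Then take the lever's black handle and turn the lever until it stands upright, where the cam lifts the vial stage to its highest (beyond that it sinks again), and finish while still holding it steadily there, because the lever springs back if let go. Leave everything else on the bench where it is.

Things in the scene. Friction and masses are not known exactly. Their poses are not given: they have to be found in the camera images.
- lift: Fixed sample lift: bare metal base plate 250 x 240 x 12 mm, white housing 85 x 82 mm, 120 high, carrying a vial, reading head 195 high behind. Origin on the bench under the housing's middle; +x points back to the reading head, +y to the lever's side, z up; front (-x) faces the robot, yaw varies to 0.4 rad. Pedal along the -y side. Lever shaft: parallel to y, 90 mm straight above the origin.
- pedal (a joint): Spring pedal, rad: 0 = up (rest), 0.20 = on its stop. Blue plate 185 x 60 x 8 mm, hinged at x +50, y -100, z 30 mm of the lift, reaching forward (-x) to a black rubber pad; front end raised at rest, plate level on the stop. Needs 3 N at the pad to start, 8 N at the stop; springs back up when let go. Frees the lever by 0.18 rad at the latest.
- pedal_pad (a point): Middle of the upper face of the pedal's rubber pad (60 x 56 mm), 155 mm in front of the hinge: at rest about 66 mm above the bench, on the stop about 35 mm (31 mm lower). Its axes are those of the lift at rest.
- cam_lever (a joint): Lever angle, rad. 0 = locked: points forward (-x), 0.1 rad above level (reads 0 to 0.06). Grows as the handle swings up and back. Once the pedal frees it, it springs to about 0.7 and stays there, also with the pedal up again. 1.47 = upright: top of the cam, stage highest; beyond it the stage sinks; end of travel 2.0. A spring pulls it towards 0.8 (3 N at the handle when upright).
- lever_grip (a point): Middle of the free part of the lever's handle: black round bar, 18 mm thick, parallel to the lift's y axis, standing out sideways from the end of the red lever arm from y = +66 to +148 mm of the lift; the point is at y = +112 mm, 100 mm from the shaft's axis. Nothing above, below or beside it. With the lever upright it is 190 mm above the bench, straight over the shaft. Turns with the lever.
- stage_top (a point): Middle of the top of the vial stage, a metal disc 72 mm across with a blue cup and an amber vial, 52 mm high, fixed on it. It rises 16 mm from lever locked (141 mm above the bench) to lever upright (157 mm). Do not touch it.
- tube_rack: White test tube rack with capped tubes, 70 x 200 mm, 100 mm high, left of the lift; origin under its middle. Bystander.
- beaker: Empty clear glass beaker, 68 mm across, 85 mm high; origin under its middle. Bystander, right of the lift.
- reagent_bottle: Brown reagent bottle, 60 mm across, 120 mm high; origin under its middle. Bystander.
- wash_bottle: White bottle with red cap, 64 mm across, 140 mm high; origin under its middle. Bystander.
- stain_jar: Brown jar with white lid, 60 mm across, 75 mm high; origin under its middle. Bystander.
- marker: White marker pen with blue cap, 145 x 14 mm, lying on the bench beyond the lift; origin under its middle. Bystander.
- notebook: Open notebook, 210 x 300 x 12 mm; origin under its middle. Bystander.

How it is judged:
On the way, in this order (a step that is already met when the one before it is completed fails the run):
1. the pedal is pressed down onto its stop (value of joint pedal above 0.18 rad), for 0.2 s.
2. the pedal is back up and the lever has sprung free (value of joint pedal below 0.04 rad and value of joint cam_lever above 0.45 rad), for 0.1 s.
3. the lever is turned up to the top of the cam by the gripper (value of joint cam_lever between 1.301 and 1.641 rad and contact force between the fingers and cam_lever above 0.5 N), for 0.3 s.
At the end, for the whole second after the job is handed in: The gripper's fingers are still on the lever (more than 0.5 N) and keep it still (below 0.1 rad/s), within 0.17 rad (10 degrees) of upright, the stage is within about 1 mm of its highest point and the robot does not touch it or its vial, and the pedal is back up (below 0.04 rad) (all of step 3 and velocity of joint cam_lever between -0.1 and 0.1 rad/s and value of joint pedal below 0.04 rad and height (world z) of stage_top above 0.156 m and contact force between each of the arm, the fingers and stage below 0.5 N); the arm keeps its last pose, push and grip.
It fails at once if a bystander on the bench is pushed more than 25 mm (distance of any of tube_rack, beaker, reagent_bottle, wash_bottle, stain_jar, marker, notebook from where it was at the start of the episode above 0.025 m).
It fails at once if a bystander is tipped over (angle between any of tube_rack, beaker, reagent_bottle, wash_bottle, stain_jar, marker, notebook's own z axis and vertical above 0.5 rad).
It fails at once if the vial stage is struck or pushed by the robot (contact force between any of the arm, the fingers and stage above 5 N).
It also fails if it takes over 42 s, if anything falls off the work surface, if the arm or the gripper's body presses on something with over 40 N, if the wrist force passes 120 N, or if a joint passes its speed limit or range.

## Working session

There is one attempt and no reset: what is moved stays moved. The work goes in short steps, Python scripts to look and compute and a tool call to move; the robot and the scene stay as the last step left them, time stands still between calls to the robot, and variables do not carry over. Pictures are saved under pics/ and viewed, and the job is handed in when it is done.

Besides the shell and the picture viewer there is one more tool, called in YAML: its name, and indented under it one key for each argument. move_arm: Moves the arm, as the interface text tells. Its arguments: {"type":"object","properties":{"increments":{"type":"array","items":{"type":"object","properties":{"turn":{"type":"array","items":{"type":"number"}},"delta_pos":{"type":"array","items":{"type":"number"}},"jaw":{"type":"number"}}}}},"required":["increments"]}

```bash
ls; mkdir -p pics; cat > h.py <<'E'
from bench import *
import numpy as np, cv2
def cam(n):
    p=camera_params(n); K=np.array(p["mtx"]);R=cv2.Rodrigues(np.array(p["rvec"],float))[0];t=np.array(p["tvec"],float).ravel()
    return K,R,t
def proj(n,P):
    K,R,t=cam(n); c=np.atleast_2d(P)@R.T+t; u=c@K.T; return u[:,:2]/u[:,2:]
def ray(n,px):
    K,R,t=cam(n); d=R.T@np.linalg.inv(K)@np.array([px[0],px[1],1.]); return -R.T@t,d
def atz(n,px,z):
    o,d=ray(n,px); return o+d*(z-o[2])/d[2]
def save(n,f):
    im=snapshot(n); cv2.imwrite(f,cv2.cvtColor(im,cv2.COLOR_RGB2BGR)); return im
E
python3 - <<'E'
from h import *
print(get_obs())
save("scene","pics/s0.png");save("top","pics/t0.png")
for t in ["lift","pedal","pedal_pad","cam_lever","lever_grip","stage_top"]:
    for c in ["scene","top"]:
        for r in regions_of(t,c)[:2]: print(t,c,r["p"],r["at"],r["mask"].sum())
E
```

```text
pics
{'time': 0.0, 'joint_positions': array([ 1.23090021e+00,  8.79274122e-02,  1.37222509e+00, -1.98808745e-05,
        1.68359330e+00, -1.03091430e-01]), 'qvel': array([-1.40484933e-06, -8.39548084e-04, -8.14506794e-04, -8.16844351e-04,
        8.45287654e-04,  6.71914422e-04]), 'joint_torque': array([ 1.77205613e-03, -3.40182567e+01, -3.02431512e+01,  7.19076977e-02,
        3.30590154e-02, -1.87174569e-04]), 'tool_pos': array([0.12885401, 0.53413631, 0.20433405]), 'ee_rot': array([-3.13944890e+00, -2.01924111e-04,  2.90478553e+00]), 'wrist_force': array([-0.25556518,  0.12073548, -0.13366161]), 'wrist_torque': array([-0.06564041,  0.01835232, -0.00308483]), 'width': 0.09420882355219141}
lift scene 0.77 [238.5, 212.7] 4980
lift top 0.66 [284.3, 189.7] 4392
pedal scene 0.78 [217.8, 196.8] 932
pedal top 0.7 [301.5, 198.7] 759
pedal_pad scene 0.9 [217.7, 198.0] 898
pedal_pad top 0.71 [296.3, 198.7] 691
cam_lever scene 0.56 [266.2, 197.7] 494
cam_lever top 0.54 [253.4, 191.6] 295
lever_grip scene 0.67 [249.3, 195.8] 361
lever_grip scene 0.55 [266.6, 191.3] 538
lever_grip top 0.74 [257.6, 187.8] 345
stage_top scene 0.88 [247.3, 192.6] 342
stage_top scene 0.44 [105.9, 189.9] 630
stage_top top 0.55 [277.3, 175.1] 325
```

```bash
python3 - <<'E'
import cv2
a=cv2.imread("pics/s0.png");b=cv2.imread("pics/t0.png")
cv2.imwrite("pics/s0z.png",cv2.resize(a[100:300,130:396],None,fx=3,fy=3,interpolation=cv2.INTER_CUBIC))
cv2.imwrite("pics/t0z.png",cv2.resize(b[110:260,190:370],None,fx=4,fy=4,interpolation=cv2.INTER_CUBIC))
E
```

```text
(no output)
```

View pics/s0.png

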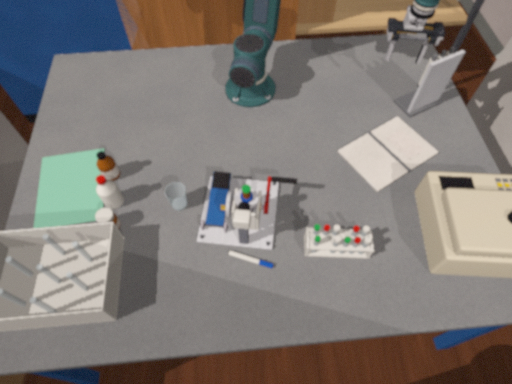

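View pics/t0.png

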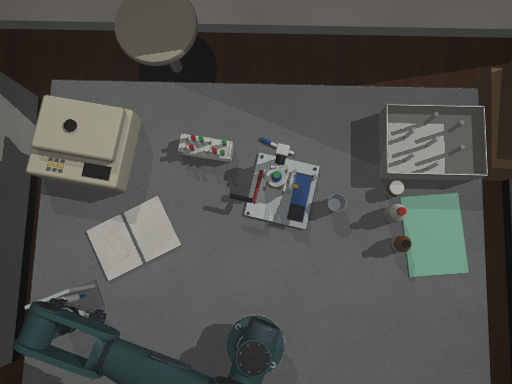

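View pics/s0z.png

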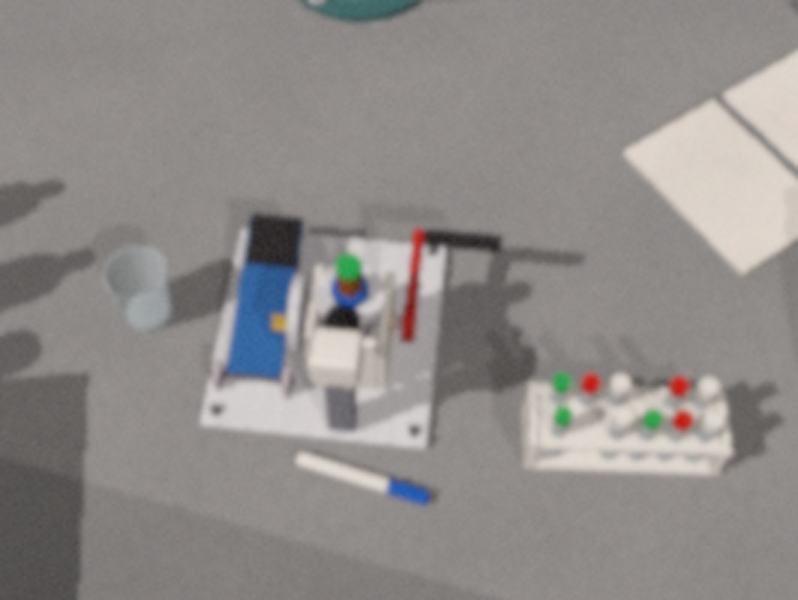

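View pics/t0z.png

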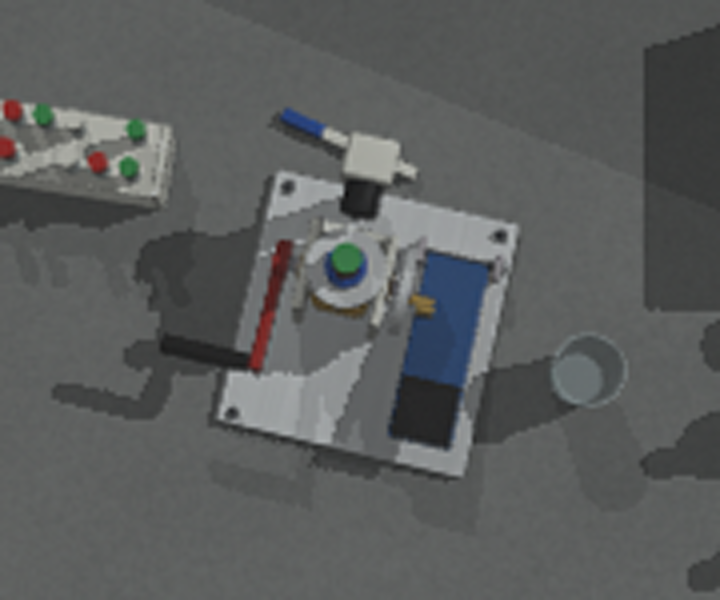

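The scene picture shows the pad near (221,180), the handle from (272,180) to (296,181), and the beaker at (176,194). In the top picture the pad is near (296,213) and the handle runs from (231,196) to (252,200). The lift is yawed slightly, with the lever locked and the pedal up. Next I fit the lift pose to both pictures.

```bash
cat > fit.py <<'E'
from h import *
from scipy.optimize import least_squares
def L(p,P):
    c,s=np.cos(p[2]),np.sin(p[2]); P=np.atleast_2d(P).astype(float)
    return np.c_[p[0]+c*P[:,0]-s*P[:,1],p[1]+s*P[:,0]+c*P[:,1],P[:,2]]
def H(q,y): a=.1+q; return [-.1*np.cos(a),y,.09+.1*np.sin(a)]
E
python3 - <<'E'
from fit import *
tz=lambda x,y:[190+(x+.5)/4-.5,110+(y+.5)/4-.5]
sz=lambda x,y:[130+(x+.5)/3-.5,100+(y+.5)/3-.5]
q=.03
pts=[[-.105,-.1,.066],H(q,.148),H(q,.107)]
T=[tz(426,408),tz(163,343),tz(206,352)]
S=[sz(274,241),sz(499,243),sz(462,241)]
f=lambda p:np.r_[(proj("top",L(p,pts))-T).ravel(),(proj("scene",L(p,pts))-S).ravel()]
r=least_squares(f,[.5,0,0]);p=r.x
print(p,r.fun.round(1)); np.save("lift.npy",p)
# separately
for n,D in (("top",T),("scene",S)):
    print(n,least_squares(lambda p:(proj(n,L(p,pts))-D).ravel(),p).x)
print("pad",L(p,pts[0]),"grip",L(p,H(q,.112)),"upright",L(p,[0,.112,.19]), "q.7",L(p,H(.7,.112)))
for n in("scene","top"):
    im=cv2.imread("pics/%s0.png"%n[0]);
    off=(130,100) if n=="scene" else (190,110);k=3 if n=="scene" else 4
    z=cv2.imread("pics/%s0z.png"%n[0])
    def poly(P,c,cl=True):
        u=((proj(n,L(p,P))-off+.5)*k-.5).astype(int); cv2.polylines(z,[u.reshape(-1,1,2)],cl,c,1)
    hx,hy=.0425,.041
    poly([[-hx,-hy,.12],[hx,-hy,.12],[hx,hy,.12],[-hx,hy,.12]],(0,255,255))
    poly([[-.125,-.12,.012],[.125,-.12,.012],[.125,.12,.012],[-.125,.12,.012]],(0,255,0))
    poly([[-.135,-.128,.072],[-.075,-.128,.06],[-.075,-.072,.06],[-.135,-.072,.072]],(255,0,255))
    poly([H(q,.066),H(q,.148)],(0,0,255),False)
    a=np.linspace(0,6.28,30); poly(np.c_[.036*np.cos(a),.036*np.sin(a),0*a+.141],(255,255,0))
    cv2.imwrite("pics/o%s.png"%n[0],z)
E
```

```text
[ 0.60675193 -0.06049678 -0.18151032] [ 0.5  0.2 -0.2 -0.1  0.1 -0.  -0.5  0.   0.8  0.1  0.2 -0.1]
top [ 0.60708168 -0.0596997  -0.17931158]
scene [ 0.60638417 -0.06123191 -0.18435927]
pad [[ 0.48542533 -0.13989989  0.066     ]] grip [[0.52944238 0.06756251 0.10296341]] upright [[0.62696965 0.0496633  0.19      ]] q.7 [[0.55844351 0.06223993 0.16173561]]
```

View pics/os.png

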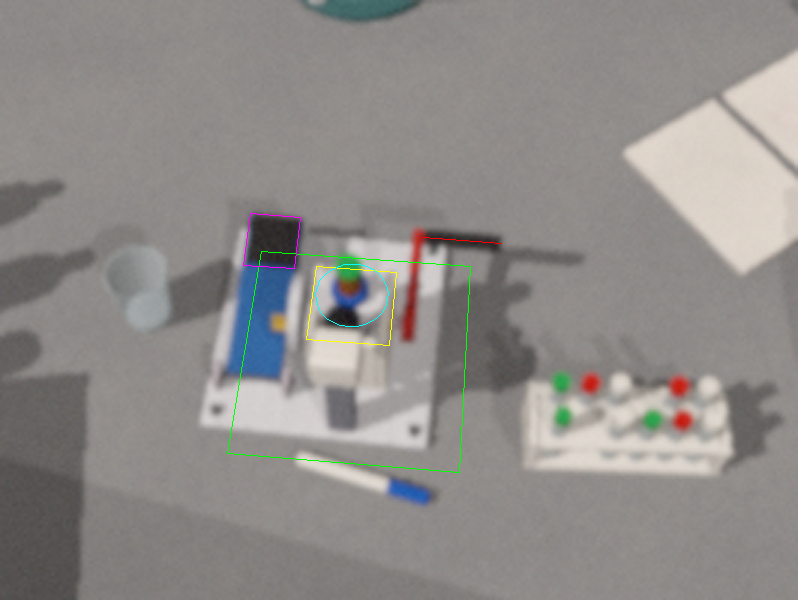

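View pics/ot.png

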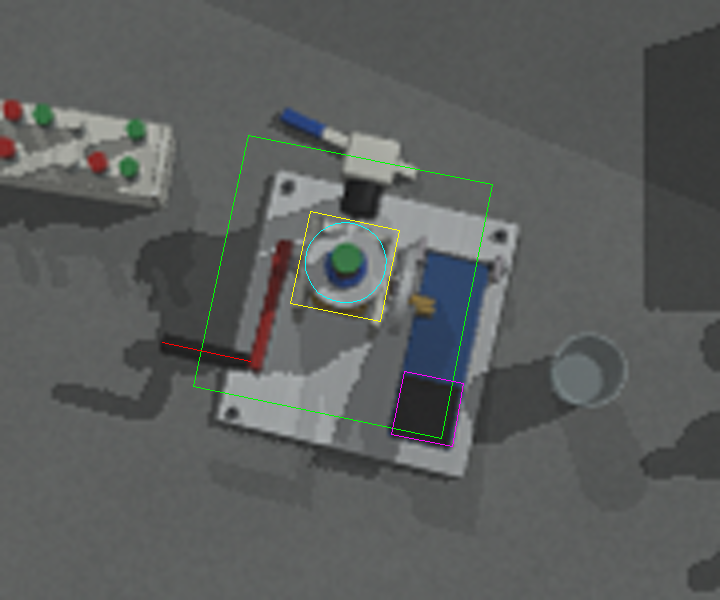

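```bash
cat > go.py <<'E'
import sys
from fit import *
from scipy.spatial.transform import Rotation as Ro
def delta(pos,yaw=1.389,tilt=0.):
    o=get_obs(); R=Ro.from_euler("xyz",o["ee_rot"])
    # tilt: rotate the downwards tool about lift y axis by tilt
    p=np.load("lift.npy"); ay=np.array([-np.sin(p[2]),np.cos(p[2]),0])
    Rt=Ro.from_rotvec(tilt*ay)*Ro.from_euler("xyz",[np.pi,0,yaw])
    d=R.inv().apply(np.array(pos)-o["tool_pos"]); t=(R.inv()*Rt).as_rotvec()
    print("t",round(o["time"],2),"pos",o["tool_pos"].round(4),"rpy",o["ee_rot"].round(3),"F",o["wrist_force"].round(1),"w",round(o["width"],4))
    print("delta",d.round(4),"turn",t.round(4))
if __name__=="__main__":
    a=[float(x) for x in sys.argv[1:]]
    delta(a[:3],tilt=a[3] if len(a)>3 else 0.)
E
python3 go.py 0.485 -0.14 0.24
```

```text
t 0.7 pos [0.129  0.5347 0.2055] rpy [3.141 0.    2.905] F [-0.4 -0.6  0.2] w 0.0942
delta [-0.5043 -0.5724 -0.0346] turn [ 2.0000e-04 -1.0000e-04  1.5158e+00]
```

move_arm:
  increments:
    - {"delta_pos":[-0.03,-0.034,-0.012],"turn":[0,0,0.145],"jaw":1}
    - {"delta_pos":[-0.061,-0.069,-0.025],"turn":[0,0,0.29],"jaw":1}
    - {"delta_pos":[-0.092,-0.104,-0.035],"turn":[0,0,0.435],"jaw":1}
    - {"delta_pos":[-0.123,-0.139,-0.035],"turn":[0,0,0.58],"jaw":1}
    - {"delta_pos":[-0.154,-0.175,-0.035],"turn":[0,0,0.725],"jaw":1}

```text
time: 1.2
tool_pos: [0.2383, 0.327, 0.2412]
ee_rot: [3.139, -0.0, 2.175]
wrist_force: [0.8, 0.4, 0.3]
width: 0.0575
```

```bash
python3 go.py 0.485 -0.14 0.24
```

```text
t 1.2 pos [0.2383 0.327  0.2412] rpy [ 3.139 -0.     2.175] F [0.8 0.4 0.3] w 0.0575
delta [-0.5245 -0.0622  0.001 ] turn [ 0.0019 -0.001   0.7857]
```

move_arm:
  increments:
    - {"delta_pos":[-0.047,-0.006,0],"turn":[0,0,0.145],"jaw":1}
    - {"delta_pos":[-0.094,-0.011,0],"turn":[0,0,0.29],"jaw":1}
    - {"delta_pos":[-0.141,-0.017,0],"turn":[0,0,0.435],"jaw":1}
    - {"delta_pos":[-0.188,-0.022,0],"turn":[0,0,0.58],"jaw":1}
    - {"delta_pos":[-0.236,-0.028,0],"turn":[0,0,0.725],"jaw":1}

```text
time: 1.7
tool_pos: [0.3497, 0.1152, 0.2415]
ee_rot: [3.139, -0.002, 1.444]
wrist_force: [1.3, 1.2, -0.2]
width: 0.0171
```

```bash
python3 go.py 0.485 -0.14 0.24
```

```text
t 1.7 pos [0.3497 0.1152 0.2415] rpy [ 3.139e+00 -2.000e-03  1.444e+00] F [ 1.3  1.2 -0.2] w 0.0171
delta [-0.2361  0.1664  0.0015] turn [ 0.003  -0.0024  0.0551]
```

move_arm:
  increments:
    - {"delta_pos":[-0.038,0.027,0],"turn":[0.003,-0.002,0.055],"jaw":1}
    - {"delta_pos":[-0.077,0.054,0],"turn":[0.003,-0.002,0.055],"jaw":1}
    - {"delta_pos":[-0.116,0.082,0],"turn":[0.003,-0.002,0.055],"jaw":1}
    - {"delta_pos":[-0.156,0.11,0],"turn":[0.003,-0.002,0.055],"jaw":1}
    - {"delta_pos":[-0.196,0.138,0],"turn":[0.003,-0.002,0.055],"jaw":1}

```text
time: 2.2
tool_pos: [0.4624, -0.0988, 0.2418]
ee_rot: [3.141, -0.001, 1.388]
wrist_force: [-0.6, 0.8, -0.4]
width: 0.0006
```

```bash
python3 go.py 0.485 -0.14 0.10
```

```text
t 2.2 pos [ 0.4624 -0.0988  0.2418] rpy [ 3.141e+00 -1.000e-03  1.388e+00] F [-0.6  0.8 -0.4] w 0.0006
delta [-0.0365  0.0295  0.1418] turn [ 0.001  -0.0006 -0.0006]
```

move_arm:
  increments:
    - {"delta_pos":[-0.037,0.0295,0.01],"turn":[0,0,0],"jaw":1}
    - {"delta_pos":[-0.037,0.0295,0.05],"turn":[0,0,0],"jaw":1}
    - {"delta_pos":[-0.037,0.0295,0.09],"turn":[0,0,0],"jaw":1}
    - {"delta_pos":[-0.037,0.0295,0.13],"turn":[0,0,0],"jaw":1}
    - {"delta_pos":[-0.037,0.0295,0.152],"turn":[0,0,0],"jaw":1}

```text
time: 2.7
tool_pos: [0.4828, -0.1399, 0.0859]
ee_rot: [-3.137, -0.002, 1.388]
wrist_force: [-0.5, 0.3, -0.1]
width: 0.0006
```

```bash
python3 - <<'E'
from h import *
a=save("scene","pics/s1.png");b=save("top","pics/t1.png")
a=cv2.imread("pics/s1.png");b=cv2.imread("pics/t1.png")
cv2.imwrite("pics/j1.png",np.hstack([cv2.resize(a[120:280,160:320],(400,400),interpolation=2),cv2.resize(b[120:280,200:360],(400,400),interpolation=2)]))
E
python3 go.py 0.485 -0.14 0.034
```

```text
t 2.8 pos [ 0.482  -0.1393  0.0855] rpy [-3.134e+00 -2.000e-03  1.388e+00] F [0.  0.4 0.2] w 0.0005
delta [-0.0002  0.0035  0.0515] turn [-0.0077 -0.0024 -0.0007]
```

View pics/j1.png

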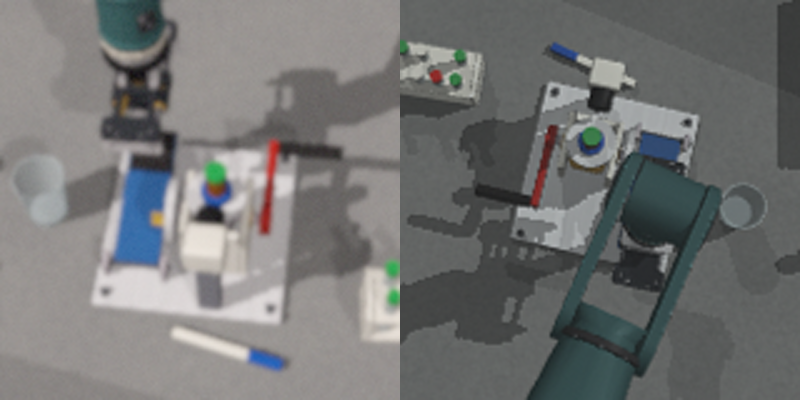

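```bash
python3 - <<'E'
from h import *
o=get_obs();p=o["tool_pos"]
for dz in (0,.019,.097): 
  print((proj("scene",p+[0,0,dz])-[160,120])*2.5,(proj("top",p+[0,0,dz])-[200,120])*2.5)
a=cv2.imread("pics/s1.png")
cv2.imwrite("pics/z1.png",cv2.resize(a[115:215,170:270],(600,600),interpolation=2))
E
```

```text
[[150.27727232 139.60287368]] [[242.00651759 230.8272995 ]]
[[149.059434   131.32198379]] [[242.79601818 229.68159374]]
[[143.6990315   94.87305452]] [[246.23486224 224.69121948]]
```

View pics/z1.png

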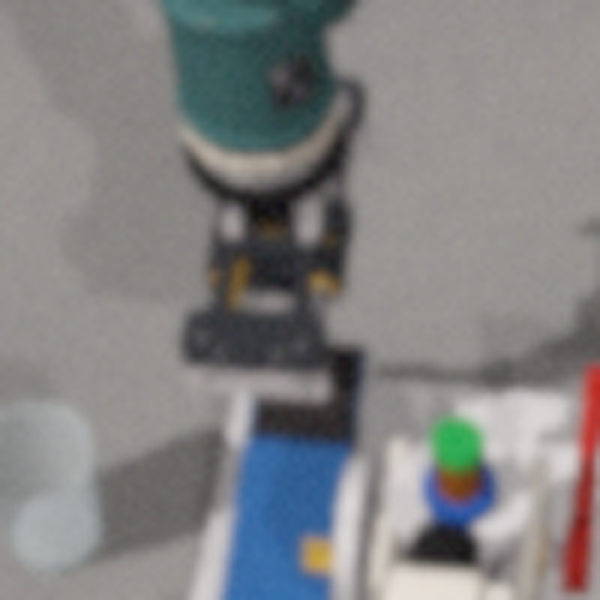

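move_arm:
  increments:
    - {"delta_pos":[0,0.003,0.015],"turn":[-0.007,-0.002,0],"jaw":1}
    - {"delta_pos":[0,0.003,0.028],"turn":[-0.007,-0.002,0],"jaw":1}
    - {"delta_pos":[0,0.003,0.038],"turn":[-0.007,-0.002,0],"jaw":1}
    - {"delta_pos":[0,0.003,0.047],"turn":[-0.007,-0.002,0],"jaw":1}
    - {"delta_pos":[0,0.003,0.051],"turn":[-0.007,-0.002,0],"jaw":1}

```text
time: 3.3
tool_pos: [0.4845, -0.1398, 0.0351]
ee_rot: [-3.141, -0.0, 1.388]
wrist_force: [-4.4, 0.9, 6.9]
width: 0.0006
```

```bash
python3 go.py 0.485 -0.14 0.034; python3 -c "
from h import *
save('top','pics/t2.png');save('scene','pics/s2.png')
a=cv2.imread('pics/s2.png');b=cv2.imread('pics/t2.png')
cv2.imwrite('pics/j2.png',np.hstack([cv2.resize(a[120:280,160:320],(400,400),interpolation=2),cv2.resize(b[120:280,200:360],(400,400),interpolation=2)]))
"; python3 go.py 0.485 -0.14 0.034
```

```text
t 3.3 pos [ 0.4845 -0.1398  0.0351] rpy [-3.141 -0.     1.388] F [-4.4  0.9  6.9] w 0.0006
delta [-0.0001  0.0005  0.0011] turn [-0.0008 -0.     -0.0006]
t 3.4 pos [ 0.4845 -0.1398  0.0353] rpy [-3.141 -0.     1.388] F [-3.2  1.4  7.4] w 0.0004
delta [-0.0001  0.0005  0.0013] turn [-0.0008 -0.0001 -0.0006]
```

View pics/j2.png

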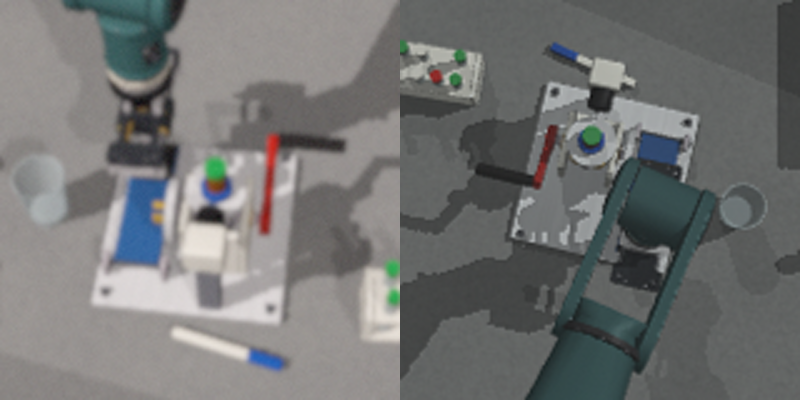

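Force is about 7 N and the lever has risen a little but not sprung, so I press further onto the stop.

move_arm:
  increments:
    - {"delta_pos":[0,0,0.002],"turn":[0,0,0],"jaw":1}
    - {"delta_pos":[0,0,0.004],"turn":[0,0,0],"jaw":1}
    - {"delta_pos":[0,0,0.005],"turn":[0,0,0],"jaw":1}
    - {"delta_pos":[0,0,0.005],"turn":[0,0,0],"jaw":1}

```text
time: 3.8
tool_pos: [0.4845, -0.1399, 0.0337]
ee_rot: [-3.141, 0.0, 1.389]
wrist_force: [-7.6, 3.4, 16.2]
width: 0.0002
```

```bash
python3 -c "
from h import *
save('top','pics/t3.png');save('scene','pics/s3.png')
a=cv2.imread('pics/s3.png');b=cv2.imread('pics/t3.png')
cv2.imwrite('pics/j3.png',np.hstack([cv2.resize(a[120:280,160:320],(400,400),interpolation=2),cv2.resize(b[120:280,200:360],(400,400),interpolation=2)]))
"; python3 go.py 0.485 -0.14 0.034
```

```text
t 3.9 pos [ 0.4846 -0.1399  0.0337] rpy [-3.141  0.     1.389] F [-8.5  2.3 16. ] w 0.0003
delta [-0.      0.0005 -0.0003] turn [-0.0004  0.0003 -0.0005]
```

View pics/j3.png

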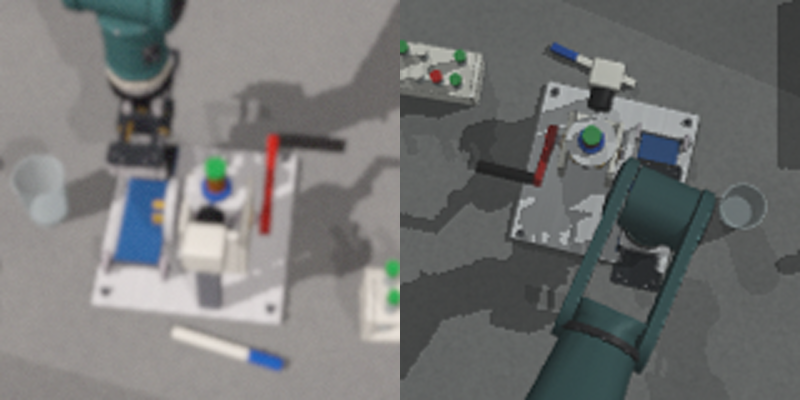

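```bash
python3 -c "
from fit import *
p=np.load('lift.npy')
for q in (0,.06,.3,.5,.7,.9):
  print(q,(proj('scene',L(p,[H(q,.066),H(q,.148)]))-[160,120])*2.5,(proj('top',L(p,[H(q,.066),H(q,.148)]))-[200,120])*2.5)
"
```

```text
0 [[277.38590583 148.38368463]
 [341.70884453 153.02412545]] [[130.95826691 200.29440646]
 [ 75.61072533 188.74422345]]
0.06 [[277.49748315 146.30608801]
 [342.11586146 150.96099558]] [[130.92335762 199.3033192 ]
 [ 75.38350054 187.71526238]]
0.3 [[277.74726593 140.47715625]
 [343.63975565 145.20427334]] [[131.31859695 192.93357088]
 [ 75.03816944 181.20601456]]
0.5 [[277.69926506 138.93252509]
 [344.73305298 143.73627   ]] [[132.30221163 184.83630815]
 [ 75.46508575 173.01226047]]
0.7 [[277.40706458 140.63928087]
 [345.60948064 145.53275806]] [[133.85384214 174.50407406]
 [ 76.54339433 162.60680772]]
0.9 [[276.8702978  145.69507926]
 [346.22040654 150.68885232]] [[135.91638634 162.35528791]
 [ 78.23972117 150.41198775]]
```

In the top picture the handle tip is near (78,168) of the crop. That is lever angle of about 0.6–0.7, so the lever has sprung free and the pedal is on its stop (16 N). I let the pedal up now.

move_arm:
  increments:
    - {"delta_pos":[0,0,0.003],"turn":[0,0,0],"jaw":1}
    - {"delta_pos":[0,0,-0.03],"turn":[0,0,0],"jaw":1}
    - {"delta_pos":[0,0,-0.07],"turn":[0,0,0],"jaw":1}
    - {"delta_pos":[0,0,-0.12],"turn":[0,0,0],"jaw":-1}
    - {"delta_pos":[0,0,-0.17],"turn":[0,0,0],"jaw":-1}

```text
time: 4.4
tool_pos: [0.4846, -0.1397, 0.2053]
ee_rot: [3.141, 0.0, 1.389]
wrist_force: [0.5, 0.0, 0.1]
width: 0.013
```

```bash
python3 go.py 0.4 -0.1 0.28; python3 - <<'E'
from fit import *
save('top','pics/t4.png');save('scene','pics/s4.png')
a=cv2.imread('pics/s4.png');b=cv2.imread('pics/t4.png')
cv2.imwrite('pics/j4.png',np.hstack([cv2.resize(a[140:260,180:300],(400,400),interpolation=2),cv2.resize(b[140:240,220:320],(400,400),interpolation=2)]))
E
```

```text
t 4.4 pos [ 0.4846 -0.1397  0.2053] rpy [3.141 0.    1.389] F [0.5 0.  0.1] w 0.013
delta [ 0.0237 -0.0904 -0.0748] turn [ 0.0002  0.0003 -0.0004]
```

View pics/j4.png

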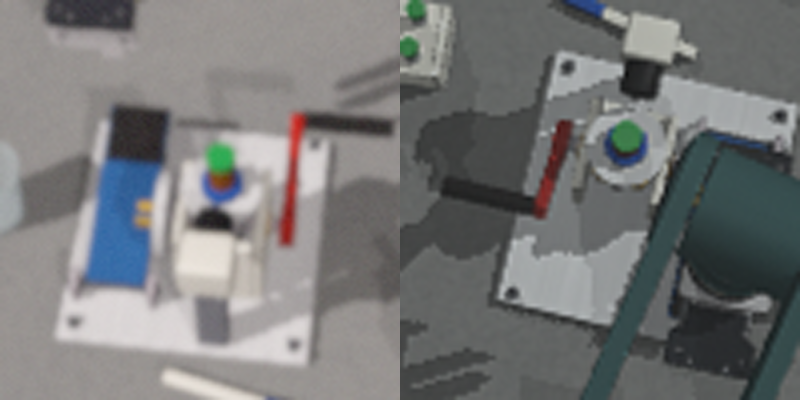

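The pedal is back up (pad at (138,130) of the left crop) and the lever is free. I fit its angle.

```bash
python3 - <<'E'
from fit import *
p=np.load('lift.npy')
T=[[220+45/4,140+187/4],[220+90/4,140+197/4]];
def f(x):
    return (proj('top',L(p,[H(x[0],.148),H(x[0],.107)]))-T).ravel()
r=least_squares(f,[.6]);q=r.x[0];print(q,r.fun)
S=[[180+390*.3,140+126*.3],[180+348*.3,140+124*.3]]
print((proj('scene',L(p,[H(q,.148),H(q,.107)]))-S))
for qq in (q,.7): print(L(p,H(qq,.112)))
print("beaker/rack", [ (atz('top',[337,203],.05)), atz('top',[206,148],.1)])
E
python3 go.py 0.40 0.08 0.29
```

```text
0.623667767470042 [-0.82745921 -0.02401656 -0.66272951 -0.15235619]
[[ 1.12151985 -0.01889354]
 [ 0.14700917 -0.3921283 ]]
[[0.5532625  0.0631908  0.15621377]]
[[0.55844351 0.06223993 0.16173561]]
beaker/rack [array([ 0.52354702, -0.2896044 ,  0.05      ]), array([0.70929295, 0.19880645, 0.1       ])]
t 4.5 pos [ 0.489  -0.1415  0.213 ] rpy [3.124 0.004 1.389] F [-0.3  0.2  0.3] w 0.0214
delta [ 0.2014 -0.1262 -0.0799] turn [ 0.0173  0.0039 -0.0002]
```

move_arm:
  increments:
    - {"delta_pos":[0.02,0,-0.03],"turn":[0.017,0.004,0],"jaw":-1}
    - {"delta_pos":[0.04,0,-0.06],"turn":[0.017,0.004,0],"jaw":-1}
    - {"delta_pos":[0.08,0,-0.075],"turn":[0.017,0.004,0],"jaw":-1}
    - {"delta_pos":[0.125,0,-0.075],"turn":[0.017,0.004,0],"jaw":-1}
    - {"delta_pos":[0.17,0.01,-0.075],"turn":[0.017,0.004,0],"jaw":-1}

```text
time: 5.0
tool_pos: [0.5288, 0.0258, 0.2885]
ee_rot: [3.138, -0.001, 1.388]
wrist_force: [1.1, -0.3, 0.4]
width: 0.0611
```

```bash
python3 go.py 0.555 0.063 0.22
```

```text
t 5.0 pos [0.5288 0.0258 0.2885] rpy [ 3.138e+00 -1.000e-03  1.388e+00] F [ 1.1 -0.3  0.4] w 0.0611
delta [0.0413 0.0187 0.0686] turn [ 0.0035 -0.0006 -0.0012]
```

move_arm:
  increments:
    - {"delta_pos":[0.041,0.019,0],"turn":[0.003,0,0],"jaw":-1}
    - {"delta_pos":[0.041,0.019,0.02],"turn":[0.003,0,0],"jaw":-1}
    - {"delta_pos":[0.041,0.019,0.05],"turn":[0.003,0,0],"jaw":-1}
    - {"delta_pos":[0.041,0.019,0.065],"turn":[0.003,0,0],"jaw":-1}
    - {"delta_pos":[0.041,0.019,0.065],"turn":[0.003,0,0],"jaw":-1}

```text
time: 5.5
tool_pos: [0.5537, 0.0626, 0.2199]
ee_rot: [-3.136, 0.001, 1.388]
wrist_force: [0.4, -0.1, 1.3]
width: 0.0938
```

```bash
python3 go.py 0.555 0.063 0.139;python3 - <<'E'
from fit import *
save('top','pics/t5.png');save('scene','pics/s5.png')
a=cv2.imread('pics/s5.png');b=cv2.imread('pics/t5.png')
cv2.imwrite('pics/j5.png',np.hstack([cv2.resize(a[120:240,200:320],(400,400),interpolation=2),cv2.resize(b[140:240,200:300],(400,400),interpolation=2)]))
E
```

```text
t 5.5 pos [0.5537 0.0626 0.2199] rpy [-3.136e+00  1.000e-03  1.388e+00] F [ 0.4 -0.1  1.3] w 0.0938
delta [0.0007 0.0016 0.0809] turn [-0.0057  0.0006 -0.0012]
```

View pics/j5.png

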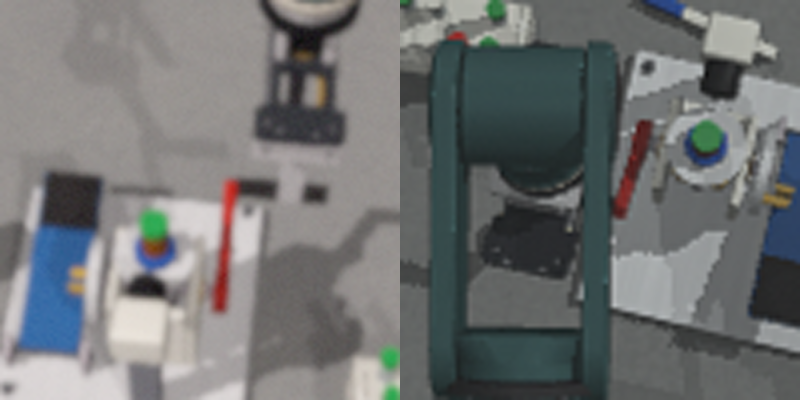

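The near finger stands over the middle of the handle, at (290,185) of the left crop. I descend and close.

move_arm:
  increments:
    - {"delta_pos":[0,0.001,0.03],"turn":[-0.005,0,0],"jaw":-1}
    - {"delta_pos":[0,0.001,0.06],"turn":[-0.005,0,0],"jaw":-1}
    - {"delta_pos":[0,0.001,0.079],"turn":[-0.005,0,0],"jaw":-1}
    - {"delta_pos":[0,0.001,0.079],"turn":[-0.005,0,0],"jaw":-1}
    - {"delta_pos":[0,0.001,0.079],"turn":[-0.005,0,0],"jaw":0.2}

```text
time: 6.1
tool_pos: [0.5574, 0.062, 0.1469]
ee_rot: [3.133, -0.001, 1.387]
wrist_force: [-0.8, -0.5, 0.6]
width: 0.0891
```

move_arm:
  increments:
    - {"delta_pos":[0,0,0],"jaw":1,"turn":[0,0,0]}
    - {"delta_pos":[0,0,0],"jaw":1,"turn":[0,0,0]}
    - {"delta_pos":[0,0,0],"jaw":1,"turn":[0,0,0]}
    - {"delta_pos":[0,0,0],"jaw":1,"turn":[0,0,0]}
    - {"delta_pos":[0,0,0],"jaw":1,"turn":[0,0,0]}

```text
time: 6.6
tool_pos: [0.5574, 0.062, 0.1471]
ee_rot: [3.133, -0.001, 1.387]
wrist_force: [-1.0, 0.7, -0.1]
width: 0.0492
```

move_arm:
  increments:
    - {"delta_pos":[0,0,0],"jaw":1,"turn":[0,0,0]}
    - {"delta_pos":[0,0,0],"jaw":1,"turn":[0,0,0]}
    - {"delta_pos":[0,0,0],"jaw":1,"turn":[0,0,0]}

```text
time: 6.9
tool_pos: [0.5574, 0.062, 0.147]
ee_rot: [3.133, -0.001, 1.387]
wrist_force: [0.1, 0.8, -0.4]
width: 0.0254
```

```bash
python3 - <<'E'
from fit import *
save('top','pics/t6.png');save('scene','pics/s6.png')
a=cv2.imread('pics/s6.png');b=cv2.imread('pics/t6.png')
cv2.imwrite('pics/j6.png',np.hstack([cv2.resize(a[120:240,200:320],(400,400),interpolation=2),cv2.resize(b[140:240,200:300],(400,400),interpolation=2)]))
p=np.load('lift.npy');o=get_obs();c,s=np.cos(p[2]),np.sin(p[2])
d=o['tool_pos']-[p[0],p[1],0]; print("lift frame TCP",c*d[0]+s*d[1],-s*d[0]+c*d[1],d[2])
E
python3 go.py 0.627 0.0497 0.171
```

```text
lift frame TCP -0.07096247399293047 0.11160778599468492 0.14707083647150251
t 7.0 pos [0.5571 0.0621 0.1471] rpy [ 3.133e+00 -1.000e-03  1.387e+00] F [-1.5 -0.1  0.7] w 0.0176
delta [ 0.0006  0.0712 -0.0233] turn [ 0.0082 -0.0014 -0.0022]
```

View pics/j6.png

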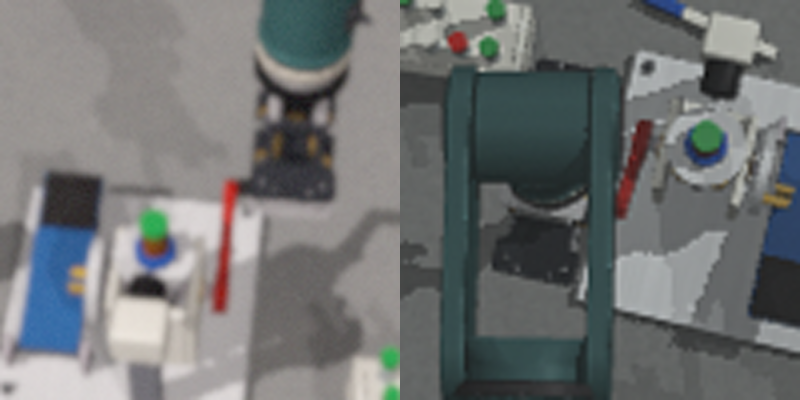

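move_arm:
  increments:
    - {"delta_pos":[0,0,0],"turn":[0.008,0,0],"jaw":1}
    - {"delta_pos":[0,0.007,-0.006],"turn":[0.008,0,0],"jaw":1}
    - {"delta_pos":[0,0.015,-0.011],"turn":[0.008,0,0],"jaw":1}
    - {"delta_pos":[0,0.024,-0.015],"turn":[0.008,0,0],"jaw":1}
    - {"delta_pos":[0,0.033,-0.018],"turn":[0.008,0,0],"jaw":1}

```text
time: 7.5
tool_pos: [0.587, 0.0562, 0.1683]
ee_rot: [-3.136, -0.001, 1.387]
wrist_force: [-11.8, 0.4, 13.3]
width: 0.0168
```

```bash
python3 go.py 0.627 0.0497 0.170
```

```text
t 7.5 pos [0.587  0.0562 0.1683] rpy [-3.136e+00 -1.000e-03  1.387e+00] F [-11.8   0.4  13.3] w 0.0168
delta [ 0.001   0.0405 -0.0019] turn [-0.0058 -0.0006 -0.0021]
```

move_arm:
  increments:
    - {"delta_pos":[0,0.009,-0.004],"turn":[-0.005,0,0],"jaw":1}
    - {"delta_pos":[0,0.018,-0.006],"turn":[-0.005,0,0],"jaw":1}
    - {"delta_pos":[0,0.027,-0.008],"turn":[-0.005,0,0],"jaw":1}
    - {"delta_pos":[0,0.035,-0.009],"turn":[-0.005,0,0],"jaw":1}
    - {"delta_pos":[0,0.041,-0.009],"turn":[-0.005,0,0],"jaw":1}

```text
time: 8.0
tool_pos: [0.627, 0.0478, 0.1793]
ee_rot: [-3.14, 0.001, 1.386]
wrist_force: [-8.2, -0.9, 8.1]
width: 0.017
```

```bash
python3 go.py 0.627 0.0497 0.177;python3 - <<'E'
from fit import *
save('top','pics/t7.png');save('scene','pics/s7.png')
a=cv2.imread('pics/s7.png');b=cv2.imread('pics/t7.png')
cv2.imwrite('pics/j7.png',np.hstack([cv2.resize(a[140:240,210:310],(400,400),interpolation=2),cv2.resize(b[130:230,210:310],(400,400),interpolation=2)]))
p=np.load('lift.npy')
for n,o in (('scene',(210,140)),('top',(210,130))):
  for q in (1.3,1.47,1.64): print(n,q,(proj(n,L(p,[H(q,.06),H(q,.148)]))-o)*4, "shaft",(proj(n,L(p,[0,.06,.09]))-o)*4)
E
python3 go.py 0.627 0.0497 0.177
```

```text
t 8.0 pos [0.627  0.0478 0.1793] rpy [-3.140e+00  1.000e-03  1.386e+00] F [-8.2 -0.9  8.1] w 0.017
delta [ 0.0019 -0.0004  0.0023] turn [-0.002   0.001  -0.0029]
scene 1.3 [[231.87285716 184.1132951 ]
 [354.39248822 193.0594774 ]] shaft [[227.01017896 271.52737404]]
scene 1.47 [[230.24925155 202.96246622]
 [353.9156523  212.06689938]] shaft [[227.01017896 271.52737404]]
scene 1.64 [[228.49721682 224.27288122]
 [353.04322709 233.52690155]] shaft [[227.01017896 271.52737404]]
top 1.3 [[192.73401572 177.1165287 ]
 [ 93.09585734 156.60202745]] shaft [[199.1118262  177.29409784]]
top 1.47 [[196.77491825 157.88862865]
 [ 97.18448979 137.43555061]] shaft [[199.1118262  177.29409784]]
top 1.64 [[200.87526614 139.31053158]
 [101.51026865 118.95358313]] shaft [[199.1118262  177.29409784]]
t 8.1 pos [0.6282 0.0475 0.1792] rpy [3.141e+00 1.000e-03 1.386e+00] F [-3.6 -1.7  5.9] w 0.0172
delta [ 0.0019 -0.0016  0.0022] turn [ 0.0006  0.0007 -0.0032]
```

View pics/j7.png

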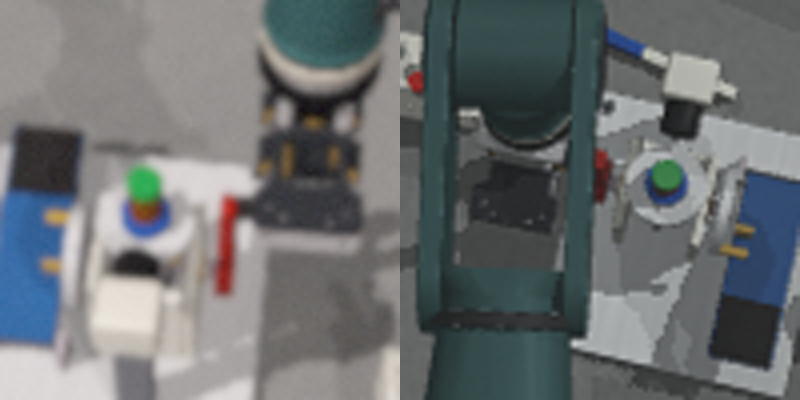

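The handle shows at (247,205) of the crop, and the model puts an upright lever at row 204 there. The pedal is up. I settle, then check that it holds still.

move_arm:
  increments:
    - {"delta_pos":[0,-0.001,0],"turn":[0,0,0],"jaw":1}
    - {"delta_pos":[0,-0.001,0],"turn":[0,0,0],"jaw":1}
    - {"delta_pos":[0,-0.001,0],"turn":[0,0,0],"jaw":1}
    - {"delta_pos":[0,-0.001,0],"turn":[0,0,0],"jaw":1}
    - {"delta_pos":[0,-0.001,0],"turn":[0,0,0],"jaw":1}

```text
time: 8.6
tool_pos: [0.6274, 0.0476, 0.1794]
ee_rot: [3.14, 0.001, 1.386]
wrist_force: [-3.5, -0.7, 1.8]
width: 0.0171
```

```bash
python3 - <<'E'
from fit import *
p=np.load('lift.npy');c,s=np.cos(p[2]),np.sin(p[2])
for i in range(4):
    o=get_obs();d=o['tool_pos']-[p[0],p[1],0]
    print(round(o['time'],2),"lift x",(c*d[0]+s*d[1]).round(4),"y",(-s*d[0]+c*d[1]).round(4),"z",d[2].round(4),o['wrist_force'].round(1),o['width'].round(4),abs(o['qvel']).max().round(4))
    im=save('scene','pics/s8_%d.png'%i)
a=cv2.imread('pics/s8_3.png'); cv2.imwrite('pics/j8.png',cv2.resize(a[140:240,210:310],(600,600),interpolation=2))
E
```

```text
Traceback (most recent call last):
AttributeError: 'float' object has no attribute 'round'
```

```bash
python3 - <<'E'
from fit import *
p=np.load('lift.npy');c,s=np.cos(p[2]),np.sin(p[2])
for i in range(4):
    o=get_obs();d=o['tool_pos']-[p[0],p[1],0]
    print(round(o['time'],2),"lift x",round(c*d[0]+s*d[1],4),"z",round(d[2],4),o['wrist_force'].round(1),round(o['width'],4),abs(o['qvel']).max())
    im=save('scene','pics/s8_%d.png'%i)
a=cv2.imread('pics/s8_3.png'); cv2.imwrite('pics/j8.png',cv2.resize(a[140:240,210:310],(600,600),interpolation=2))
E
```

```text
8.6 lift x 0.0008 z 0.1794 [-3.5 -0.7  1.8] 0.0171 0.002604179855684292
8.65 lift x 0.0008 z 0.1794 [-2.1 -0.3  1.5] 0.0173 0.002146145118783983
8.7 lift x 0.0008 z 0.1794 [-2.5 -1.   0.9] 0.0171 0.0026307175584746943
8.75 lift x 0.0008 z 0.1793 [-1.7 -0.6  1.5] 0.017 0.002327551607214211
```

View pics/j8.png

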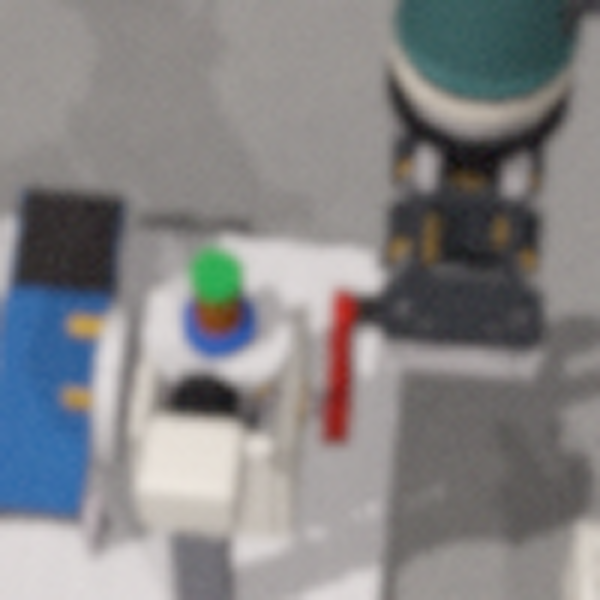

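The handle is at (370,310), which gives an angle of about 1.48. It holds still, the jaws are 17 mm open on the bar, and the wrist force of 2–3 N matches the spring. I hand the job in.

```bash
python3 -c "
from bench import *
print(close_job())"
```

```text
the job is handed in; nothing more can be done
None
```

I pressed the pedal onto its stop, let it back up, then gripped the lever's handle and swung it upright. The job was handed in at 8.75 s with the gripper still holding the lever; no verdict was given.

- **Pedal:** Pressed to its stop with about 16 N at the end. The pictures showed the lever sprung to about 0.62–0.7 rad, and the pedal up again after release.
- **Final hold:** The handle is about 1 mm past straight above the shaft. That puts the lever at about 1.48 rad, against 1.47 for upright. The scene picture agrees. The stage height and joint values can only be inferred from this, not read directly.
- **Grip:** The jaws closed to 17 mm on the 18 mm bar. Wrist force was about 2–3 N, which matches the lever's spring. The arm was still (joint speeds below 0.003 rad/s).
- **Bystanders:** I noticed none disturbed in the pictures I took, and the planned paths kept clear of the stage and vial. I did not re-measure their positions.
- **Off plan:** The grip sat about 6 mm low on the fingers. My first part of the swing rose too little, so the wrist force briefly reached about 18 N. I corrected this on the next move.

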